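Ratchet a mower engine round to its timing mark and set the flywheel brake

ROBOT

A 6-joint arm with a two-finger parallel gripper is mounted at the origin on the work surface. World frame = base frame: x ahead of the robot, y to its left, z up, the work surface at z = 0. Lengths are in m, angles in degrees, forces in N, time in s.
With the tool pointing down it reaches from about 0.325 to 0.9 m from the base axis. Payload 6.1 kg.
Tool frame: the origin (TCP) lies at the very end of the fingers, on their centre line; the grasp point (between the pads) lies 19 mm behind it (env.grip_point_offset is the distance from the TCP to the grasp point, in m); z points along the fingers, y is the direction in which the jaws open and shut (so a half turn about z gives the same grasp; the last joint's range is limited). The gripper opens to 85 mm and grips with 20 to 120 N. Pads are 22 mm wide; open, the fingers measure 114 mm over their backs; the gripper's body (76 mm by 85 mm) begins 54 mm behind the grasp point. The pads swing forward as they close: fully open they stand 13 mm farther back than shut.
Start: joints at [-77.985, 12.628, 87.462, -0, 79.91, -7.225], TCP at [0.206, -0.59, 0.231] pointing down, gripper open.
Joint ranges: [-170.65, 170.65], [-52.31, 119.04], [5.05, 147.46], [-71.25, 251.25], [11.57, 151.72], [-153.62, 153.62]. Speed limits (degrees/s): [147.25, 147.25, 172.46, 180, 180, 180].

INTERFACE

Orientations are given as a 3x3 rotation matrix whose columns are the frame's x, y, z axes.
In Python, from cell import env gives the robot as it stands.
- The arm moves only by the shell command python3 -m jog 'ROWS' [FORCE]. ROWS is JSON, a list of rows, each a list of 7 numbers: the shift along the tool's x, y, z in units of 0.1 m (1.0 is 0.1 m), then the turn, a rotation vector about the tool's x, y, z in units of 45 degrees (1.0 is 45 degrees), then the opening, from 0 (shut) to 1 (fully open). A call has 1 to 8 rows; each row is the pose to reach, as a shift and turn from the pose commanded when the call began, along the tool's axes at that moment; what a row does not reach only later rows make up. A row lasts 1/8 s, in which the tool goes at most 62.5 mm and 10.7 degrees, less where a joint would pass 70% of its speed; a pose out of reach is approached as far as the arm can. A call with a number of a shift or a turn outside -1 to 1 is refused whole. A call with a gripper value outside its range is refused whole. The fingers move at their own pace and stop on an object; FORCE is the grip in N (left out, the last holds). Time passes only in rows, so rows that repeat a pose let the fingers close. It gives the time, the measured TCP pose, the force and the opening at its end, in the units of the state.
- env.read_state(): the state, without advancing time (a new reading comes with each control period).
- env.get_image(name): name is "side" or "top"; returns the picture (384x512x3 uint8, red, green, blue); there is no depth.
- env.calibration(name): a dict with "camera_matrix" (3x3 intrinsics, pixels), "T" (4x4, takes a point from camera to world coordinates). Camera axes: x right, y down, z forward; pixel columns grow to the right and rows downward; lengths in m; the calibration is good to about 2 mm. A picture is of the moment at which its call begins. calibration takes no time and is no camera call.
- env.hand_in(): hands the job in, once; it reports no verdict.
The state is a dict: "t": time; "joint_pos": joint angles; "joint_velocities": joint speeds; "tau": joint torques, N m; "eef_pos": TCP position; "eef_rot": TCP orientation; "ft_force": force on the tool from outside, world axes, zero at the start; "wrist_torque": the same for the moment, N m; "width": opening from 0.0 (shut) to 1.0 (fully open).
Only numpy, scipy, OpenCV 4.12 (cv2) and the standard library are available. Lean on these libraries where they do the work, as an engineer would, in place of code of your own. Each camera call takes 0.05 s, during which the arm holds its last target.

TASK

Turn the engine over with the ratchet wrench on its flywheel nut, swinging the handle back and forth, until the white mark on the flywheel rim stands at the tip of the yellow timing pointer. Then push the red post of the flywheel brake fully over so that the pad holds the flywheel there. Work only with the wrench handle and the brake post: keep off the flywheel itself, and leave the other things on the bench where they are.

Things in the scene. Friction and masses are not known exactly. Their poses are not given: they have to be found in the camera images.
- engine: Small vertical-shaft mower engine without its blower housing, fixed on two timber bearers; about 320 by 420 mm, 298 mm high. Origin: on the bench under the crank axis. Its x axis points to the white fuel tank, its -x axis to the side where the wrench handle sticks out (towards the robot), its y axis to the finned cylinder, z up.
- air_filter (a point): Top centre of the engine's round black air filter: 52 mm across, top 297 mm above the bench, 126 mm from the crank axis. The wrench shaft meets it at the clockwise end of its swing.
- oil_filler (a point): Top centre of the oil filler tube's yellow cap: 32 mm across, top 288 mm above the bench, 125 mm from the crank axis. The wrench shaft meets it at the anticlockwise end of its swing.
- flywheel: Grey cast flywheel disc, 190 mm across, top face 212 mm above the bench, cooling fins on it up to 224 mm. Origin: on the vertical crank axis, level with its top face. It turns with some friction (about 0.4 N m) and stays where it is left. Do not touch it.
- mark (a point): White painted line, 6 mm wide, on the top and edge of the flywheel rim; this point is its outer end, 95 mm from the crank axis.
- pointer (a point): The point on the rim line (95 mm from the crank axis) right at the tip of the fixed yellow timing pointer, 214 mm above the bench. The mark must come here.
- ratchet (a joint): Swing of the ratchet wrench about the vertical crank axis, rad: grows clockwise seen from above; 0 when the handle lies along the engine's -x axis, -0.65 at the oil filler, 0.65 at the air filter. Swung clockwise it grips and carries the flywheel round with it; swung anticlockwise it clicks back loose and the flywheel stays.
- ratchet_head (a point): Centre of the wrench's round steel head on the crank axis, 275 mm above the bench, over a deep socket on the flywheel nut; it stays on the nut. Inside are 36 teeth, so up to 0.17 rad of a forward swing is lost before it grips. Turning the flywheel takes about 2.5 N at the grip, swinging back about 0.5 N.
- ratchet_grip (a point): Middle of the wrench's round, level, dark teal grip: 26 mm in diameter, from 143 to 251 mm from the crank axis; this point lies on the grip's centre line, 180 mm from the crank axis and 275 mm above the bench. Between the head and the grip the wrench has a 14 mm steel shaft.
- brake (a joint): Swing of the flywheel brake lever about its vertical pivot, rad: 0 = off, grows anticlockwise seen from above (the red post then moves roughly along the engine's +x axis); at about 0.46 the rubber pad meets the rim, and it stops there. It is stiff (about 4 N at the post) and stays where it is left.
- brake_post (a point): Top centre of the red upright post of the brake lever: 14 mm in diameter, 50 mm tall, top 248 mm above the bench, 55 mm from the brake pivot, outside the flywheel rim.
- brake_pivot (a point): Point on the brake lever's vertical pivot axis, at the height of the post's top.
- spark_plug: Spark plug lying on the bench, 68 mm long, 21 mm across. Origin under its middle. Bystander.
- spanner: Steel spanner lying on the bench near the engine. Origin under its middle. Bystander.
- screwdriver: Screwdriver lying on the bench near the engine. Origin under its middle. Bystander.
- spare_socket: Steel socket, 30 mm across, 35 mm tall, standing on the bench. Origin under its centre. Bystander.
- bolt_tin: Open tin of bolts, 76 mm across, 55 mm tall. Origin under its centre. Bystander.
- oil_bottle: Green oil bottle, 72 mm across, 200 mm tall. Origin under its centre. Bystander.
- screw_jar: Glass jar with a dark lid, 70 mm across, 110 mm tall. Origin under its centre. Bystander.
- parts_box: Closed cardboard box, 100 by 70 by 50 mm. Origin under its centre. Bystander.

How it is judged:
By the outcome, as a careful person would: the job done as asked, in the order asked, and still so for the second after the job is handed in, with the robot touching nothing.
It also fails if it takes over 67 s, if anything falls off the work surface, if the arm or the gripper's body presses on something with over 40 N, if the wrist force passes 120 N, or if a joint passes its speed limit or range.

## Working session

There is one attempt and no reset: what is moved stays moved. The work goes in short steps, Python scripts to look and compute and a shell command to move; the robot and the scene stay as the last step left them, time stands still between calls to the robot, and variables do not carry over. Pictures are saved under pics/ and viewed, and the job is handed in when it is done.

```bash
ls; mkdir -p pics
python3 - <<'E'
from cell import env
import cv2, numpy as np
for n in ("side","top"):
    im=env.get_image(n); cv2.imwrite(f"pics/{n}0.png",im[:,:,::-1])
    c=env.calibration(n); print(n,np.array(c["camera_matrix"]).round(1).tolist(),np.array(c["T"]).round(4).tolist())
s=env.read_state(); print(s['t'],s['eef_pos'],s['eef_rot'],s['width'])
E
```

```text
pics
side [[352.0, 0.0, 251.0], [0.0, 352.0, 192.5], [0.0, 0.0, 1.0]] [[-0.7744, -0.3696, 0.5135, -0.0174], [-0.6322, 0.4817, -0.6069, 0.679], [-0.023, -0.7946, -0.6067, 0.8364], [0.0, 0.0, 0.0, 1.0]]
top [[415.3, 0.0, 252.3], [0.0, 415.3, 191.4], [0.0, 0.0, 1.0]] [[0.0255, -0.9892, 0.1442, 0.3209], [-0.9997, -0.0248, 0.0061, 0.0345], [-0.0024, -0.1444, -0.9895, 1.6048], [0.0, 0.0, 0.0, 1.0]]
0.1 [ 0.20581039 -0.58954966  0.23028703] [[ 9.44153605e-01  3.29505423e-01 -3.83084951e-04]
 [ 3.29505577e-01 -9.44152021e-01  1.74224622e-03]
 [ 2.12389146e-04 -1.77117667e-03 -9.99998409e-01]] 1.0031941221362362
```

View pics/side0.png

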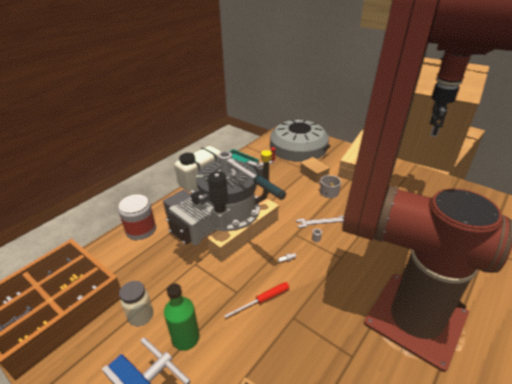

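View pics/top0.png

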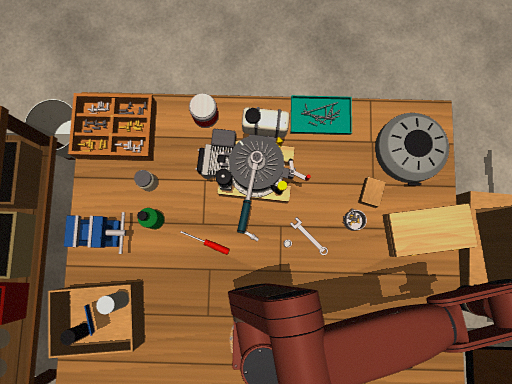

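Run:
```python
import cv2
im=cv2.imread("pics/top0.png"); cv2.imwrite("pics/topz.png",cv2.resize(im[95:240,190:320],None,fx=5,fy=4.1*5/4.1,interpolation=cv2.INTER_CUBIC)[:600*2][:725])
c=cv2.resize(im[95:215,195:325],None,fx=5,fy=5,interpolation=cv2.INTER_CUBIC);cv2.imwrite("pics/topz.png",c)
im=cv2.imread("pics/side0.png"); cv2.imwrite("pics/sidez.png",cv2.resize(im[140:260,160:300],None,fx=5,fy=5,interpolation=cv2.INTER_CUBIC))
```

```text
(no output)
```

View pics/topz.png

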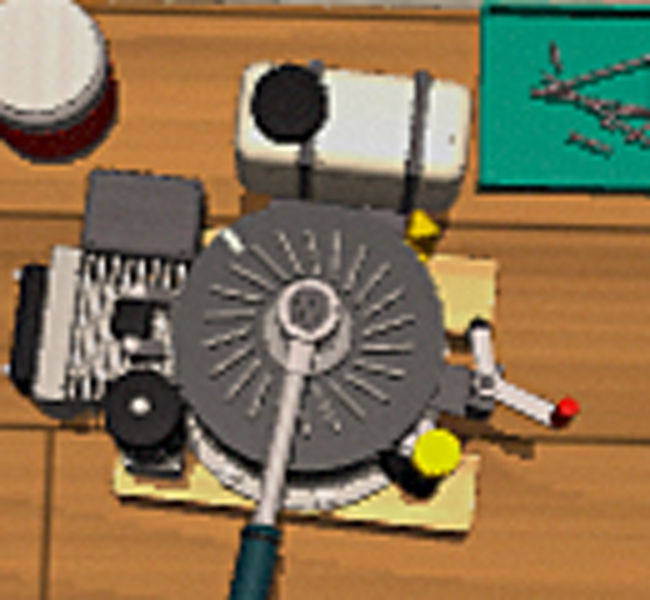

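View pics/sidez.png

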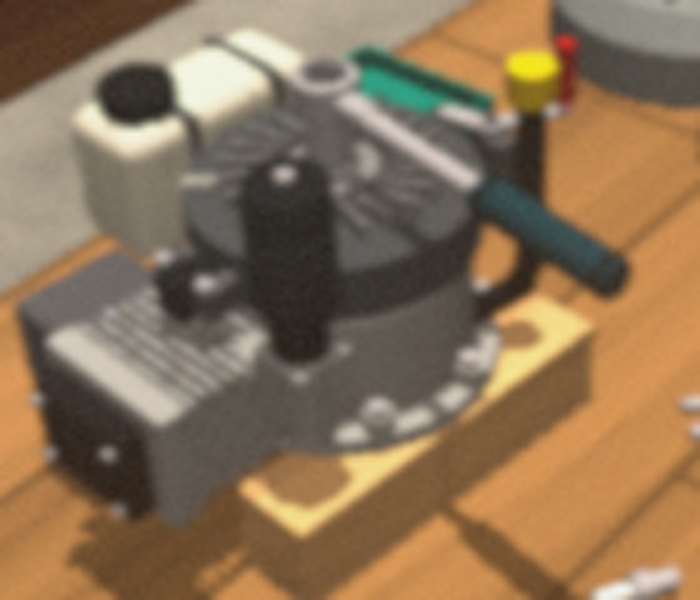

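The top crop shows the mark at about px (241.6,143.2), the pointer at about (279,143), the head at (257,157), the red post at (308,177), the oil cap at (282,185), and the filter at (223,176). The next step is to turn these into positions.

```bash
cat > h.py <<'E'
from cell import env
import cv2, numpy as np
def ray(n,uv,z):
    c=env.calibration(n);K=np.array(c["camera_matrix"]);T=np.array(c["T"])
    d=T[:3,:3]@np.linalg.solve(K,[uv[0],uv[1],1.]);o=T[:3,3];return o+d*(z-o[2])/d[2]
def proj(n,p):
    c=env.calibration(n);K=np.array(c["camera_matrix"]);T=np.array(c["T"])
    q=K@(T[:3,:3].T@(np.array(p)-T[:3,3]));return q[:2]/q[2]
def cent(m,box):
    x0,y0,x1,y1=box;s=np.zeros(m.shape,bool);s[y0:y1,x0:x1]=m[y0:y1,x0:x1]
    ys,xs=np.nonzero(s);return np.array([xs.mean(),ys.mean()]),len(xs),np.c_[xs,ys]
def masks(im):
    h=cv2.cvtColor(im,cv2.COLOR_RGB2HSV).astype(int);H,S,V=h[...,0],h[...,1],h[...,2]
    return dict(red=((H<6)|(H>174))&(S>150)&(V>100),yel=(H>24)&(H<34)&(S>200)&(V>120),teal=(H>85)&(H<100)&(S>110)&(V<110)&(V>20),H=h)
E
python3 - <<'E'
from h import *
im=cv2.imread("pics/top0.png")[:,:,::-1].copy();m=masks(im)
for k,b,z in [("red",(296,165,320,190),.248),("yel",(272,178,292,195),.288),("yel",(270,130,290,150),.214),("teal",(230,185,262,245),.275)]:
    c,n,pts=cent(m[k],b);print(k,c,n,pts.min(0),pts.max(0),ray("top",c,z).round(4))
    if b[1]==130: print(pts.tolist())
    if k=='teal':
        (vx,vy,x,y)=cv2.fitLine(pts.astype(np.float32),2,0,.01,.01).ravel();print(vx,vy)
for nm,uv,z in [("head",(195+308/5,95+308/5),.283),("mark",(241.6,143.2),.213),("filter",(195+141/5,95+405/5),.297),("disc",(195+309/5,95+337/5),.212)]:
    print(nm,ray("top",uv,z).round(4))
# side
im=cv2.imread("pics/side0.png")[:,:,::-1].copy();ms=masks(im)
c,n,pts=cent(ms["red"],(265,145,280,165));print("side red",c,n,pts.min(0),pts.max(0))
c,n,pts=cent(ms["yel"],(255,145,275,165));print("side yel",c,n)
E
```

```text
red [308.2 176. ] 10 [307 175] [310 177] [ 0.575  -0.1414  0.248 ]
yel [282.01492537 185.        ] 67 [278 181] [286 189] [ 0.536  -0.0523  0.288 ]
yel [278.9375 140.25  ] 16 [277 138] [281 146] [ 0.704  -0.0443  0.214 ]
[[278, 138], [279, 138], [278, 139], [279, 139], [280, 139], [277, 140], [278, 140], [279, 140], [280, 140], [281, 140], [277, 141], [278, 141], [279, 141], [280, 141], [281, 141], [279, 146]]
teal [243.6969697  216.15151515] 198 [238 200] [250 232] [0.4338 0.0681 0.275 ]
0.20844905 -0.97803324
head [0.6284 0.0315 0.283 ]
mark [0.6906 0.0841 0.213 ]
filter [0.559  0.1368 0.297 ]
disc [0.6246 0.0301 0.212 ]
side red [272.75 151.  ] 20 [271 147] [274 159]
side yel [265.925 153.05 ] 40
```

```bash
cat >> h.py <<'E'
def rel(p,yaw_y=None):
    """tool-frame shift (units .1m) to TCP p; turn about z (units 45deg) to get tool y axis at world angle yaw_y (mod 180)"""
    s=env.read_state();R=np.array(s['eef_rot']);d=R.T@(np.array(p)-s['eef_pos'])*10
    a=None
    if yaw_y is not None:
        cur=np.degrees(np.arctan2(R[1,1],R[0,1]));a=(-(yaw_y-cur)+90)%180-90;a/=45
    return d.round(3),a
E
python3 - <<'E'
from h import *
A=np.array([.6265,.031]);print(proj("top",[*A,.212]),proj("side",[*A,.283]))
im=cv2.imread("pics/top0.png")
h=cv2.cvtColor(im,cv2.COLOR_BGR2HSV)
print(im[138:150,274:284].tolist()[0:0])
for y in range(136,150): print(y,[tuple(int(v) for v in h[y,x]) for x in range(274,284)])
print("side pointer at",proj("side",[.69,-.036,.214]),"mark",proj("side",[.69,.084,.212]))
p=ray("top",(195+487/5,95+383/5),.22);print("pivot",p)
d=A-np.array([.4338,.0681]);print("handle",np.degrees(np.arctan2(d[1],-d[0])))
print(rel([.435,.068,.40]), [x for x in env.read_state()['eef_pos']])
E
```

```text
[256.5588356  161.85990777] [225.71225017 155.806687  ]
[]
136 [(15, 35, 58), (150, 9, 28), (137, 109, 21), (25, 38, 40), (19, 70, 76), (18, 53, 72), (6, 42, 61), (13, 28, 64), (23, 37, 62), (9, 42, 61)]
137 [(0, 15, 51), (128, 44, 23), (161, 76, 27), (19, 171, 94), (24, 255, 190), (23, 231, 161), (11, 130, 94), (10, 103, 79), (12, 122, 86), (16, 132, 89)]
138 [(0, 21, 109), (177, 22, 104), (10, 114, 83), (23, 238, 138), (25, 255, 249), (25, 255, 224), (23, 255, 161), (11, 160, 99), (13, 157, 104), (14, 171, 103)]
139 [(168, 13, 102), (160, 16, 96), (14, 184, 61), (24, 255, 136), (26, 255, 233), (26, 255, 230), (25, 255, 223), (24, 255, 139), (11, 147, 59), (12, 177, 52)]
140 [(176, 20, 103), (150, 19, 94), (19, 208, 82), (25, 255, 173), (26, 255, 234), (26, 255, 228), (26, 255, 234), (26, 255, 226), (24, 255, 136), (9, 154, 48)]
141 [(175, 33, 86), (3, 58, 97), (20, 226, 115), (25, 255, 211), (26, 255, 235), (26, 255, 232), (26, 255, 227), (25, 255, 184), (24, 255, 134), (11, 160, 105)]
142 [(0, 14, 91), (13, 61, 79), (20, 223, 89), (24, 255, 111), (24, 255, 137), (23, 255, 88), (22
[... 726 characters left out ...]
44, 14, 93), (0, 9, 89), (22, 175, 130), (21, 171, 198), (18, 131, 234), (17, 141, 225), (17, 139, 222)]
148 [(19, 22, 93), (13, 20, 90), (0, 14, 88), (173, 11, 93), (150, 12, 85), (167, 24, 94), (16, 113, 163), (18, 143, 232), (16, 141, 221), (17, 141, 219)]
149 [(17, 19, 94), (9, 19, 92), (11, 21, 95), (13, 19, 93), (175, 17, 88), (120, 15, 87), (16, 68, 124), (19, 138, 232), (20, 140, 222), (19, 135, 217)]
side pointer at [226.62656956 159.12712416] mark [200.84828986 175.91247486]
pivot [ 0.59404168 -0.09134089  0.22      ]
handle -169.10234265365338
(array([ 4.331, -5.456, -1.687]), None) [np.float64(0.20581038924495104), np.float64(-0.5895496627067665), np.float64(0.23028703418829646)]
```

```bash
python3 -m jog '[[0,0,-0.6,0,0,0,1],[0.1,-0.2,-1,0,0,0,1],[0.4,-0.6,-1,0,0,0,1],[0.8,-1,-1,0,0,0,1]]' && python3 -m jog '[[0.4,-0.5,-0.35,0,0,0,1],[0.8,-1,-0.7,0,0,0,1]]' && python3 -m jog '[[0.4,-0.5,0,0,0,0,1],[0.8,-1,0,0,0,0,1]]' && python3 -m jog '[[0.4,-0.5,0,0,0,0,1],[0.8,-1,0,0,0,0,1]]'
python3 - <<'E'
from h import *
print(rel([.435,.068,.40],79))
E
```

```text
t: 0.6
eef_pos: [0.2484, -0.4684, 0.3314]
eef_rot: [[0.945, 0.328, 0.0], [0.328, -0.945, -0.0], [0.0, 0.0, -1.0]]
ft_force: [0.3, -0.3, -0.0]
width: 0.999
t: 0.85
eef_pos: [0.2852, -0.3638, 0.3911]
eef_rot: [[0.944, 0.329, -0.001], [0.329, -0.944, 0.002], [-0.0, -0.002, -1.0]]
ft_force: [1.2, -0.9, -0.3]
width: 1.004
t: 1.1
eef_pos: [0.3268, -0.2462, 0.3914]
eef_rot: [[0.944, 0.329, 0.001], [0.329, -0.944, -0.0], [0.001, 0.001, -1.0]]
ft_force: [1.4, -0.8, 0.8]
width: 1.004
t: 1.35
eef_pos: [0.3682, -0.1282, 0.391]
eef_rot: [[0.944, 0.329, 0.0], [0.329, -0.944, -0.0], [0.0, 0.0, -1.0]]
ft_force: [2.1, -0.1, -0.2]
width: 1.001
(array([ 1.276, -1.633, -0.089]), np.float64(0.6711301186881643))
```

```bash
python3 -m jog '[[0.3,-0.4,0,0,0,0.2,1],[0.6,-0.8,0,0,0,0.4,1],[0.6,-0.8,0,0,0,0.67,1],[0.6,-0.8,0,0,0,0.67,1]]'
python3 - <<'E'
from h import *
print(rel([.432,.068,.40],79))
E
```

```text
t: 1.85
eef_pos: [0.3983, -0.0341, 0.3909]
eef_rot: [[0.982, -0.188, -0.001], [-0.188, -0.982, 0.0], [-0.001, 0.0, -1.0]]
ft_force: [0.2, -0.1, 0.3]
width: 0.998
(array([ 0.139, -1.066, -0.091]), np.float64(0.004183106259910118))
```

```bash
python3 -m jog '[[0.1,-0.5,0,0,0,0,1],[0.14,-1,0,0,0,0,1],[0.14,-1,0,0,0,0,1]]'
python3 - <<'E'
from h import *
print(rel([.432,.068,.256],79))
for n in ("side","top"):
    im=env.get_image(n)[:,:,::-1]; 
    b=(150,50,350,250) if n=="side" else (190,90,330,260)
    cv2.imwrite(f"pics/{n}1.png",cv2.resize(im[b[1]:b[3],b[0]:b[2]],None,fx=3,fy=3,interpolation=cv2.INTER_CUBIC))
E
```

```text
t: 2.22
eef_pos: [0.4312, 0.0624, 0.3907]
eef_rot: [[0.983, -0.183, -0.001], [-0.183, -0.983, 0.001], [-0.001, -0.0, -1.0]]
ft_force: [-0.1, -0.7, 0.6]
width: 0.998
(array([-1.000e-03, -5.500e-02,  1.348e+00]), np.float64(0.009519002329062687))
```

View pics/side1.png

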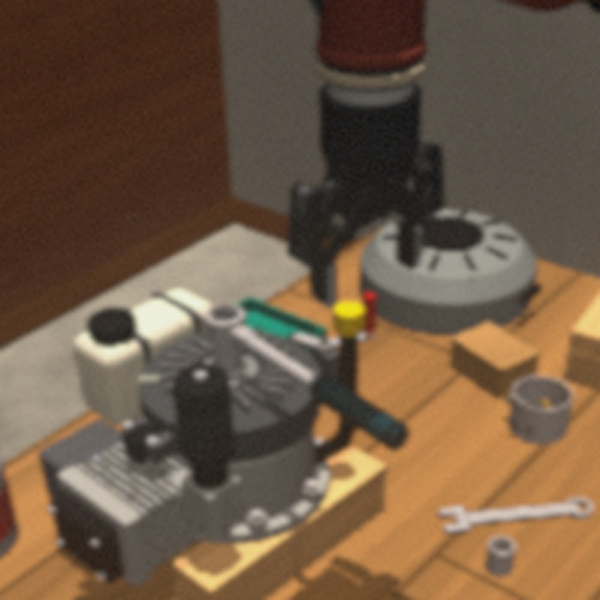

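View pics/top1.png

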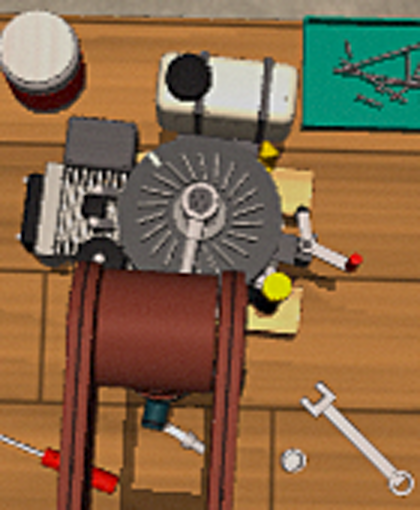

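The gripper straddles the handle line. In the top view the arm hides the handle, but the mark (153,159 in the crop) and the pointer (268,152) stay visible. Next I lower it.

```bash
python3 -m jog '[[0,-0.05,0.4,0,0,0,1],[0,-0.05,0.8,0,0,0,1],[0,-0.05,0.8,0,0,0,1]]' && python3 -m jog '[[0,0,0.28,0,0,0,1],[0,0,0.55,0,0,0,1],[0,0,0.55,0,0,0,1],[0,0,0.55,0,0,0,0.42],[0,0,0.55,0,0,0,0.42],[0,0,0.55,0,0,0,0.42],[0,0,0.55,0,0,0,0.42]]' 20
python3 - <<'E'
from h import *
im=env.get_image("side")[:,:,::-1]; b=(150,50,350,250)
cv2.imwrite(f"pics/side2.png",cv2.resize(im[b[1]:b[3],b[0]:b[2]],None,fx=3,fy=3,interpolation=cv2.INTER_CUBIC))
E
```

```text
t: 2.7
eef_pos: [0.43, 0.0642, 0.3082]
eef_rot: [[0.982, -0.191, -0.007], [-0.191, -0.982, -0.0], [-0.006, 0.001, -1.0]]
ft_force: [0.1, -0.6, 0.5]
width: 0.998
t: 3.58
eef_pos: [0.4322, 0.0657, 0.2567]
eef_rot: [[0.982, -0.189, 0.001], [-0.189, -0.982, -0.0], [0.001, -0.0, -1.0]]
ft_force: [-0.0, 0.1, 0.9]
width: 0.418
```

View pics/side2.png

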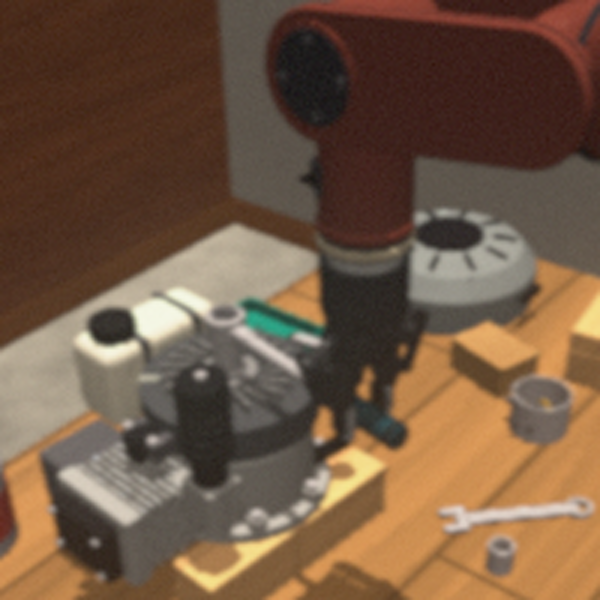

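```bash
python3 -m jog '[[0.011,0.206,0,0,0,-0.133,0.42],[0.043,0.41,0,0,0,-0.267,0.42],[0.096,0.609,0,0,0,-0.4,0.42],[0.17,0.801,0,0,0,-0.533,0.42],[0.247,0.955,0,0,0,-0.644,0.42],[0.247,0.955,0,0,0,-0.644,0.42]]' && python3 -m jog '[[0.005,0.14,0,0,0,-0.09,0.42],[0.02,0.274,0,0,0,-0.178,0.42],[0.02,0.274,0,0,0,-0.178,0.42]]'
cat > look.py <<'E'
from h import *
import sys
A=np.array([.6265,.031])
s=env.read_state();p=np.array(s['eef_pos'])[:2]-A;print("r",np.hypot(*p),"phi",np.degrees(np.arctan2(p[1],-p[0])),"toolphi",np.degrees(np.arctan2(-np.array(s['eef_rot'])[1,0],np.array(s['eef_rot'])[0,0])),s['ft_force'].round(1))
n=sys.argv[1];im=env.get_image("top");cv2.imwrite(f"pics/raw{n}.png",im[:,:,::-1])
cv2.imwrite(f"pics/top{n}.png",cv2.resize(im[115:215,195:325,::-1],None,fx=6,fy=6,interpolation=cv2.INTER_CUBIC))
# mark: bright & unsaturated, in rim ring 78..97mm at z .212
h=cv2.cvtColor(im,cv2.COLOR_RGB2HSV).astype(int)
c=env.calibration("top")
W=0;acc=[]
for y in range(130,200):
    for x in range(220,295):
        q=ray("top",(x,y),.212)[:2]-A;r=np.hypot(*q)
        if .072<r<.099 and h[y,x,1]<75 and h[y,x,2]>125: acc.append((x,y,r*1e3,np.degrees(np.arctan2(q[1],q[0])),h[y,x,2]-90))
acc=np.array(acc).reshape(-1,5)
for a in acc: print(a.round(1).tolist())
E
python3 look.py 3
```

```text
t: 4.38
eef_pos: [0.4383, -0.0334, 0.2562]
eef_rot: [[0.951, 0.308, -0.0], [0.308, -0.951, -0.0], [-0.0, -0.0, -1.0]]
ft_force: [1.1, -0.5, -0.6]
width: 0.42
t: 4.75
eef_pos: [0.4486, -0.058, 0.2562]
eef_rot: [[0.899, 0.437, -0.0], [0.437, -0.899, 0.0], [-0.0, -0.0, -1.0]]
ft_force: [-0.9, -0.9, 0.1]
width: 0.42
r 0.1989312440519033 phi -26.57045687367734 toolphi -25.932662993804378 [-0.9 -0.9  0.1]Traceback (most recent call last):
  File "look.py", line 13, in <module>
    q=ray("top",(x,y),.212)[:2]-A;r=np.hypot(*q)
      ~~~^^^^^^^^^^^^^^^^^^
  File "h.py", line 4, in ray
    c=env.calibration(n);K=np.array(c["camera_matrix"]);T=np.array(c["T"])
ValueError: time passes only in moves, steps and waits
```

View pics/top3.png

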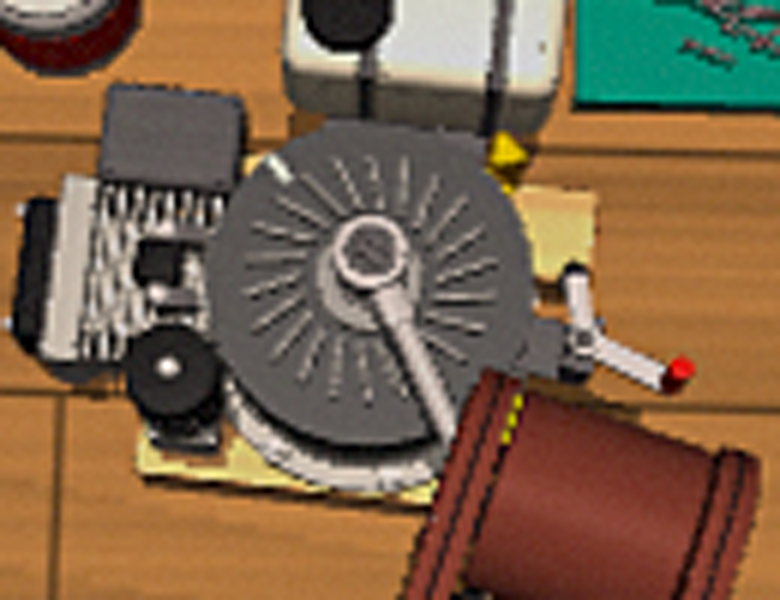

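The wrench swung back with the flywheel unmoved: the mark is still at (278,167) in the crop. Next is the forward swing.

```bash
cat > h2.py <<'E'
import re
s=open('h.py').read()
s=s.replace('c=env.calibration(n);K=np.array(c["camera_matrix"]);T=np.array(c["T"])','K,T=cal(n)')
s=s.replace('def ray','_c={}\ndef cal(n):\n    if n not in _c:\n        c=env.calibration(n);_c[n]=(np.array(c["camera_matrix"]),np.array(c["T"]))\n    return _c[n]\ndef ray',1)
open('h.py','w').write(s)
t=open('look.py').read().replace('c=env.calibration("top")\n','');open('look.py','w').write(t)
E
python3 h2.py
python3 -m jog '[[0.011,-0.208,0,0,0,0.133,0.42],[0.043,-0.414,0,0,0,0.267,0.42],[0.097,-0.615,0,0,0,0.4,0.42],[0.172,-0.809,0,0,0,0.533,0.42],[0.233,-0.934,0,0,0,0.622,0.42],[0.233,-0.934,0,0,0,0.622,0.42]]' && python3 -m jog '[[0.011,-0.208,0,0,0,0.133,0.42],[0.043,-0.414,0,0,0,0.267,0.42],[0.097,-0.615,0,0,0,0.4,0.42],[0.172,-0.809,0,0,0,0.533,0.42],[0.233,-0.934,0,0,0,0.622,0.42],[0.233,-0.934,0,0,0,0.622,0.42]]'; python3 look.py 4
```

```text
t: 5.55
eef_pos: [0.4281, 0.0372, 0.2563]
eef_rot: [[0.999, -0.032, 0.0], [-0.032, -0.999, 0.0], [0.0, -0.0, -1.0]]
ft_force: [0.4, -0.3, 0.1]
width: 0.419
t: 6.3
eef_pos: [0.4549, 0.1288, 0.2561]
eef_rot: [[0.868, -0.497, -0.0], [-0.497, -0.868, 0.0], [-0.0, 0.0, -1.0]]
ft_force: [0.3, 0.2, 0.3]
width: 0.418
r 0.19753605786262146 phi 29.688597240183217 toolphi 29.779948197955118 [0.3 0.2 0.3]
[261.0, 135.0, 96.1, -7.8, 67.0]
[260.0, 136.0, 92.1, -6.0, 41.0]
[261.0, 136.0, 92.6, -8.2, 151.0]
[262.0, 136.0, 93.2, -10.3, 82.0]
[260.0, 137.0, 88.5, -6.3, 58.0]
[261.0, 137.0, 89.1, -8.5, 134.0]
[260.0, 138.0, 85.0, -6.7, 70.0]
[261.0, 138.0, 85.6, -9.0, 132.0]
[260.0, 139.0, 81.5, -7.0, 111.0]
[261.0, 139.0, 82.1, -9.4, 129.0]
[260.0, 140.0, 78.0, -7.4, 95.0]
[261.0, 140.0, 78.6, -9.9, 83.0]
[256.0, 141.0, 73.5, 2.9, 36.0]
[262.0, 141.0, 75.9, -13.0, 36.0]
[251.0, 142.0, 72.5, 16.7, 72.0]
[262.0, 142.0, 72.4, -13.6, 52.0]
[245.0, 144.0, 74.4, 33.8, 37.0]
[246.0, 144.0, 72.6, 31.5, 56.0]
[272.0, 148.0, 72.1, -46.1, 38.0]
[231.0, 149.0, 98.8, 64.2, 129.0]
[231.0, 150.0, 97.2, 66.1, 121.0]

[... 947 characters left out ...]
 123.0]
[241.0, 181.0, 85.0, 142.9, 97.0]
[242.0, 181.0, 82.9, 144.7, 120.0]
[243.0, 181.0, 81.0, 146.6, 126.0]
[244.0, 181.0, 79.1, 148.7, 71.0]
[277.0, 181.0, 96.1, -132.3, 43.0]
[278.0, 181.0, 98.6, -130.9, 125.0]
[241.0, 182.0, 87.7, 144.3, 72.0]
[242.0, 182.0, 85.7, 146.1, 137.0]
[243.0, 182.0, 83.8, 148.0, 92.0]
[244.0, 182.0, 82.0, 150.0, 45.0]
[276.0, 182.0, 96.2, -135.2, 42.0]
[277.0, 182.0, 98.5, -133.8, 136.0]
[241.0, 183.0, 90.5, 145.6, 43.0]
[242.0, 183.0, 88.6, 147.4, 121.0]
[243.0, 183.0, 86.7, 149.3, 65.0]
[276.0, 183.0, 98.7, -136.6, 149.0]
[241.0, 184.0, 93.3, 146.9, 46.0]
[242.0, 184.0, 91.4, 148.6, 100.0]
[243.0, 184.0, 89.6, 150.4, 36.0]
[242.0, 185.0, 94.3, 149.8, 72.0]
```

View pics/top4.png

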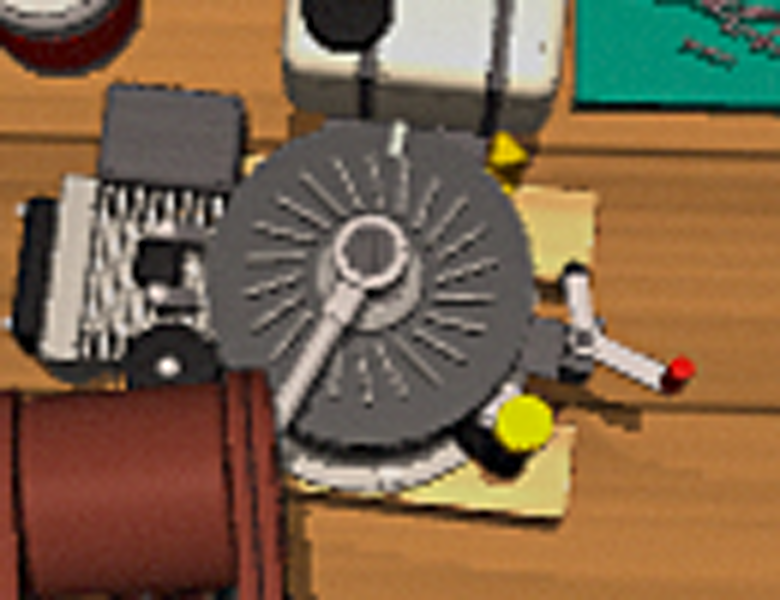

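The mark has turned about 47° to −8°, and the pointer is at about −44°. I'll swing back 50° and then forward in parts.

```bash
python3 -m jog '[[0.011,0.208,0,0,0,-0.133,0.42],[0.043,0.414,0,0,0,-0.267,0.42],[0.097,0.615,0,0,0,-0.4,0.42],[0.172,0.809,0,0,0,-0.533,0.42],[0.233,0.934,0,0,0,-0.622,0.42],[0.233,0.934,0,0,0,-0.622,0.42]]' && python3 -m jog '[[0.011,0.208,0,0,0,-0.133,0.42],[0.043,0.414,0,0,0,-0.267,0.42],[0.097,0.615,0,0,0,-0.4,0.42],[0.145,0.745,0,0,0,-0.489,0.42],[0.145,0.745,0,0,0,-0.489,0.42]]' && python3 -m jog '[[0.011,-0.208,0,0,0,0.133,0.42],[0.043,-0.414,0,0,0,0.267,0.42],[0.097,-0.615,0,0,0,0.4,0.42],[0.172,-0.809,0,0,0,0.533,0.42],[0.233,-0.934,0,0,0,0.622,0.42],[0.233,-0.934,0,0,0,0.622,0.42]]'
sed -i 's/^for a in acc.*//' look.py
cat >> look.py <<'E'
m=acc[(acc[:,3]<5)&(acc[:,3]>-75)&(acc[:,2]>75)&(acc[:,2]<97)]
print("mark n",len(m),"phi",np.average(m[:,3],weights=m[:,4]) if len(m) else None)
print(m.round(1).tolist())
E
python3 look.py 5
```

```text
t: 7.1
eef_pos: [0.4283, 0.0348, 0.2564]
eef_rot: [[0.999, -0.035, 0.001], [-0.035, -0.999, -0.0], [0.001, 0.0, -1.0]]
ft_force: [-0.2, 0.5, 0.1]
width: 0.423
t: 7.72
eef_pos: [0.4406, -0.0393, 0.2562]
eef_rot: [[0.94, 0.341, -0.0], [0.341, -0.94, 0.0], [-0.0, -0.0, -1.0]]
ft_force: [0.5, 0.3, -0.1]
width: 0.418
t: 8.48
eef_pos: [0.43, 0.058, 0.2562]
eef_rot: [[0.991, -0.136, -0.0], [-0.136, -0.991, 0.0], [-0.0, -0.0, -1.0]]
ft_force: [0.2, -0.2, 0.1]
width: 0.417
r 0.19836532046088556 phi 7.808396349325638 toolphi 7.818222103194468 [ 0.2 -0.2  0.1]
mark n 13 phi -26.45525807728574
[[269.0, 138.0, 94.5, -25.7, 79.0], [268.0, 139.0, 89.8, -24.7, 61.0], [269.0, 139.0, 91.4, -26.7, 147.0], [270.0, 139.0, 93.0, -28.5, 78.0], [268.0, 140.0, 86.6, -25.8, 111.0], [269.0, 140.0, 88.2, -27.7, 127.0], [267.0, 141.0, 81.9, -24.7, 94.0], [268.0, 141.0, 83.5, -26.9, 133.0], [269.0, 141.0, 85.1, -28.9, 44.0], [266.0, 142.0, 77.2, -23.6, 60.0], [267.0, 142.0, 78.7, -25.9, 142.0], [268.0, 142.0, 80.3, -28.0, 78.0], [267.0, 143.0, 75.6, -27.1, 39.0]]
```

View pics/top5.png

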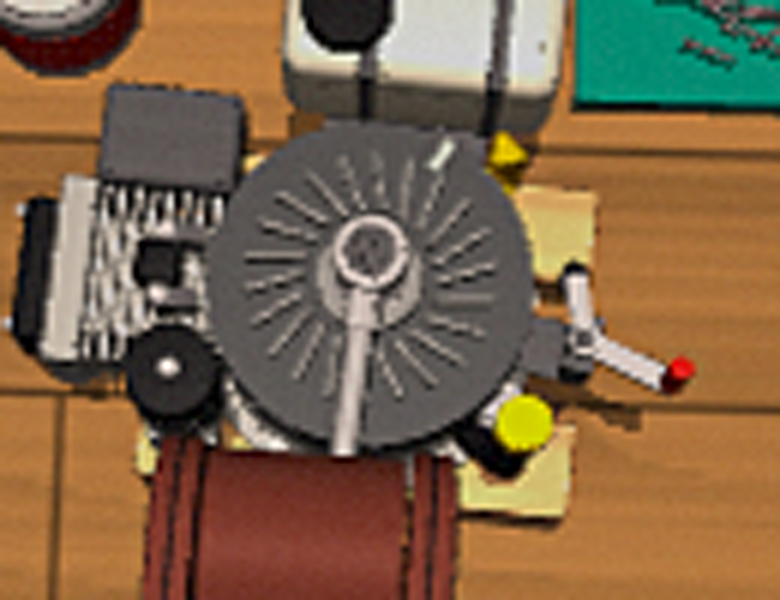

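Run:
```python
from h import *
im=cv2.imread("pics/raw5.png")
x0,y0,k=258,128,20
z=cv2.resize(im[y0:y0+25,x0:x0+35],None,fx=k,fy=k,interpolation=cv2.INTER_NEAREST)
A=np.array([.6265,.031])
for a in range(-60,-15,2):
    t=np.radians(a);q=proj("top",[*(A+.095*np.array([np.cos(t),np.sin(t)])),.213])
    u=((q-[x0,y0]+.5)*k).astype(int);cv2.circle(z,tuple(int(v) for v in u),3,(255,0,255) if a%10 else (0,255,0),-1)
cv2.imwrite("pics/pz5.png",z)
```

```text
(no output)
```

View pics/pz5.png

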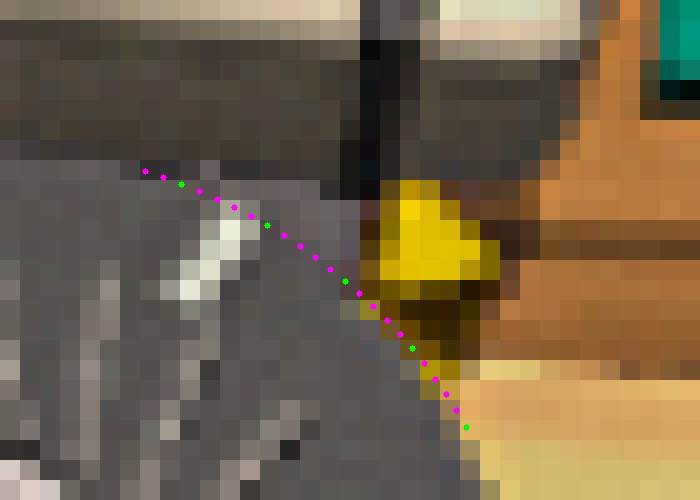

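The mark is now at −26.5° and the pointer tip at about −43.5° (zoom (365,305), between the −42° and −44° dots). I'll go forward another 11°.

```bash
python3 -m jog '[[0.005,-0.14,0,0,0,0.09,0.42],[0.02,-0.275,0,0,0,0.178,0.42],[0.036,-0.378,0,0,0,0.244,0.42],[0.036,-0.378,0,0,0,0.244,0.42],[0.036,-0.378,0,0,0,0.244,0.42]]'
python3 look.py 6
```

```text
t: 9.15
eef_pos: [0.4391, 0.0932, 0.2563]
eef_rot: [[0.947, -0.323, 0.0], [-0.323, -0.947, -0.0], [0.0, -0.0, -1.0]]
ft_force: [-1.0, -0.2, 0.0]
width: 0.423
r 0.19748888065986733 phi 18.371956324882284 toolphi 18.819443426238216 [-1.  -0.2  0. ]
mark n 13 phi -36.8462302520819
[[272.0, 141.0, 90.8, -34.5, 66.0], [273.0, 141.0, 92.9, -36.3, 150.0], [274.0, 141.0, 95.0, -37.9, 95.0], [272.0, 142.0, 87.9, -35.9, 108.0], [273.0, 142.0, 90.1, -37.6, 130.0], [274.0, 142.0, 92.3, -39.3, 49.0], [271.0, 143.0, 83.0, -35.5, 113.0], [272.0, 143.0, 85.1, -37.3, 127.0], [273.0, 143.0, 87.3, -39.1, 47.0], [270.0, 144.0, 78.1, -35.0, 73.0], [271.0, 144.0, 80.2, -37.0, 133.0], [270.0, 145.0, 75.3, -36.6, 55.0], [271.0, 145.0, 77.4, -38.6, 80.0]]
```

Measured change 10.4° for 10.6° of swing. About 6.5° remains, so I'll do 4.5° and look again.

```bash
python3 -m jog '[[0.002,-0.08,0,0,0,0.05,0.42],[0.006,-0.156,0,0,0,0.1,0.42],[0.006,-0.156,0,0,0,0.1,0.42],[0.006,-0.156,0,0,0,0.1,0.42]]'
python3 look.py 7
cat > pz.py <<'E'
from h import *
import sys
n=sys.argv[1]
im=cv2.imread(f"pics/raw{n}.png")
x0,y0,k=262,132,22
z=cv2.resize(im[y0:y0+22,x0:x0+26],None,fx=k,fy=k,interpolation=cv2.INTER_NEAREST)
A=np.array([.6265,.031])
for a in (-40,-43.5,-47):
  t=np.radians(a)
  for r in np.arange(.075,.125,.004):
    q=proj("top",[*(A+r*np.array([np.cos(t),np.sin(t)])),.213])
    u=((q-[x0,y0]+.5)*k).astype(int);cv2.circle(z,tuple(int(v) for v in u),2,(255,0,255) if a!=-43.5 else (0,255,0),-1)
cv2.imwrite(f"pics/pz{n}.png",z)
E
python3 pz.py 7
```

```text
t: 9.7
eef_pos: [0.4447, 0.1079, 0.2563]
eef_rot: [[0.918, -0.396, 0.0], [-0.396, -0.918, 0.0], [0.0, -0.0, -1.0]]
ft_force: [-0.2, -0.6, 0.5]
width: 0.42
r 0.19743244994259807 phi 22.932076507720595 toolphi 23.329300195085253 [-0.2 -0.6  0.5]
mark n 12 phi -40.837510633013736
[[274.0, 142.0, 92.3, -39.3, 66.0], [275.0, 142.0, 94.6, -40.9, 79.0], [273.0, 143.0, 87.3, -39.1, 91.0], [274.0, 143.0, 89.6, -40.8, 150.0], [275.0, 143.0, 92.0, -42.4, 136.0], [272.0, 144.0, 82.4, -38.9, 92.0], [273.0, 144.0, 84.7, -40.6, 146.0], [274.0, 144.0, 87.0, -42.3, 117.0], [271.0, 145.0, 77.4, -38.6, 90.0], [272.0, 145.0, 79.7, -40.5, 149.0], [273.0, 145.0, 82.0, -42.3, 121.0], [272.0, 146.0, 77.1, -42.2, 129.0]]
```

View pics/pz7.png

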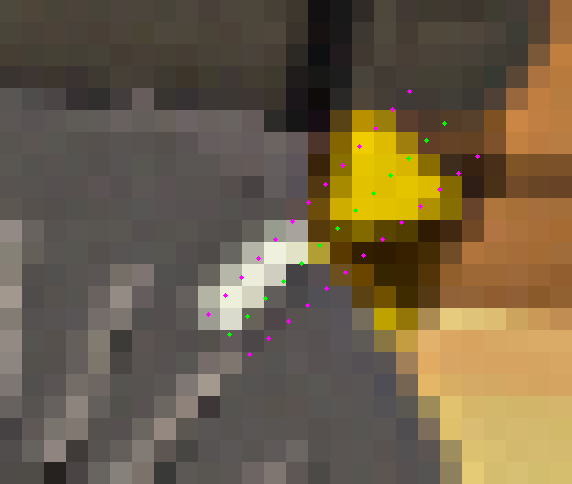

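Run:
```python
from h import *
im=np.mean([cv2.imread(f"pics/{n}.png").astype(float) for n in ("top0","raw3","raw4","raw5")],0)
x0,y0,k=268,132,36
z=cv2.resize(im[y0:y0+16,x0:x0+20].clip(0,255).astype(np.uint8),None,fx=k,fy=k,interpolation=cv2.INTER_NEAREST)
z=np.clip(z*1.3,0,255).astype(np.uint8)
cv2.imwrite("pics/ptr.png",z)
```

```text
(no output)
```

View pics/ptr.png

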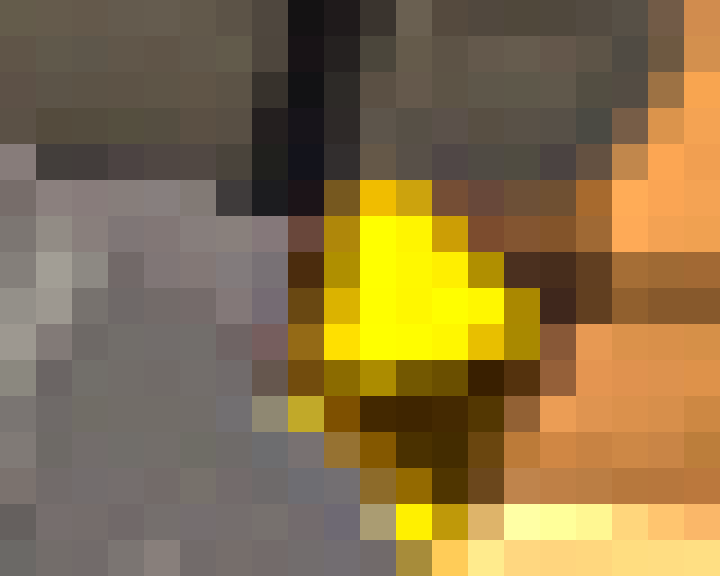

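Run:
```python
from h import *
A=np.array([.6265,.031])
for uv in [(280.3,138.6),(278.1,137),(282.5,140.7),(275.1,143),(276,143),(279.2,139.6)]:
    q=ray("top",uv,.214)[:2]-A;print(uv,np.hypot(*q)*1e3,np.degrees(np.arctan2(q[1],q[0])))
# circle fit of rim edge: dark grey -> non grey transitions along rays, in raw5
im=cv2.imread("pics/raw5.png").astype(np.uint8);h=cv2.cvtColor(im,cv2.COLOR_BGR2HSV).astype(float)
P=[]
for a in list(range(-120,-90,3))+list(range(-75,-50,3))+list(range(40,62,3))+list(range(115,135,3)):
    t=np.radians(a);rs=np.arange(.085,.106,.0005)
    v=[]
    for r in rs:
        q=proj("top",[*(A+r*np.array([np.cos(t),np.sin(t)])),.212])
        v.append(cv2.getRectSubPix(im.astype(np.float32),(1,1),(float(q[0]),float(q[1])))[0,0])
    v=np.array(v);d=np.linalg.norm(v-v[:8].mean(0),axis=1)
    w=np.nonzero(d>35)[0]
    if len(w): P.append((a,rs[w[0]]*1e3))
print(P)
```

```text
(280.3, 138.6) 115.51802871321786 -43.73266593211227
(278.1, 137) 114.5643737300656 -39.054116684009855
(282.5, 140.7) 116.07240686045482 -48.9614741755155
(275.1, 143) 91.74507555994951 -42.693588305364514
(276, 143) 93.92775297255385 -44.05034096630162
(279.2, 139.6) 110.30525351166975 -43.63930196122222
[(-120, np.float64(91.50000000000001)), (-99, np.float64(94.00000000000001)), (-96, np.float64(90.50000000000001)), (-93, np.float64(92.50000000000001)), (-75, np.float64(91.00000000000001)), (-72, np.float64(91.50000000000001)), (-69, np.float64(91.00000000000001)), (-66, np.float64(92.00000000000001)), (-63, np.float64(91.50000000000001)), (-60, np.float64(92.50000000000001)), (-57, np.float64(92.50000000000001)), (-54, np.float64(92.00000000000001)), (-51, np.float64(94.00000000000001)), (40, np.float64(95.50000000000001)), (43, np.float64(95.00000000000001)), (46, np.float64(94.50000000000001)), (49, np.float64(95.50000000000001)), (52, np.float64(96.00000000000001)), (55, np.float64(95.00000000000001)), (58, np.float64(95.50000000000001)), (61, np.float64(95.00000000000001)), (115, np.float64(94.00000000000001)), (118, np.float64(94.50000000000001)), (121, np.float64(94.00000000000001)), (124, np.float64(94.50000000000001)), (127, np.float64(94.00000000000001)), (130, np.float64(93.50000000000001)), (133, np.float64(93.00000000000001))]
```

The base midpoint, the face centroid and the tip all give a pointer angle of about −43.7°. The mark is at −41°, so about 2.5° more.

```bash
python3 -m jog '[[0.001,-0.043,0,0,0,0.028,0.42],[0.002,-0.086,0,0,0,0.056,0.42],[0.002,-0.086,0,0,0,0.056,0.42],[0.002,-0.086,0,0,0,0.056,0.42]]'
python3 look.py 8
sed -i 's/43.5/43.7/g' pz.py
python3 pz.py 8
```

```text
t: 10.25
eef_pos: [0.4483, 0.1162, 0.2562]
eef_rot: [[0.9, -0.436, -0.0], [-0.436, -0.9, 0.0], [-0.0, -0.0, -1.0]]
ft_force: [-0.2, -1.1, 0.2]
width: 0.423
r 0.19753466392703012 phi 25.560041197724694 toolphi 25.873395429364027 [-0.2 -1.1  0.2]
mark n 8 phi -43.241384956280264
[[275.0, 143.0, 92.0, -42.4, 82.0], [276.0, 143.0, 94.4, -43.9, 132.0], [274.0, 144.0, 87.0, -42.3, 79.0], [275.0, 144.0, 89.4, -43.9, 135.0], [273.0, 145.0, 82.0, -42.3, 114.0], [274.0, 145.0, 84.5, -44.0, 130.0], [272.0, 146.0, 77.1, -42.2, 115.0], [273.0, 146.0, 79.5, -44.0, 131.0]]
```

View pics/pz8.png

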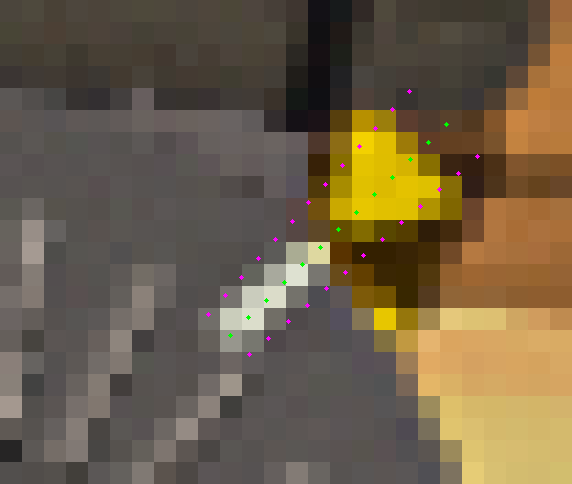

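The mark lies on the pointer's radial line, its end meeting the yellow tip at zoom (318,253). I'll leave it there, open the gripper, lift off and recheck.

```bash
python3 -m jog '[[0,0,0,0,0,0,1],[0,0,0,0,0,0,1],[0,0,0,0,0,0,1],[0,0,0,0,0,0,1],[0,0,-0.25,0,0,0,1],[0,0,-0.6,0,0,0,1],[0,0,-1,0,0,0,1],[0,0,-1,0,0,0,1]]' && python3 -m jog '[[0,0,-0.45,0,0,0,1],[0,0,-0.45,0,0,-0.2,0],[0,0,-0.45,0,0,-0.36,0],[0,0,-0.45,0,0,-0.36,0]]'
python3 look.py 9
python3 - <<'E'
from h import *
im=cv2.imread("pics/raw9.png")[:,:,::-1].copy();m=masks(im)
c,n,pts=cent(m["red"],(296,165,320,190));P=ray("top",c,.248);print(c,P)
V=ray("top",(195+487/5,95+383/5),.225);print("pivot",V)
print(rel([.530,-.142,.40],80),env.read_state()['width'])
E
```

```text
t: 11.3
eef_pos: [0.4499, 0.1162, 0.3602]
eef_rot: [[0.9, -0.437, 0.007], [-0.437, -0.9, 0.001], [0.006, -0.004, -1.0]]
ft_force: [-0.2, -0.2, 0.1]
width: 1.004
t: 11.8
eef_pos: [0.448, 0.116, 0.4003]
eef_rot: [[0.986, -0.17, -0.001], [-0.17, -0.986, -0.0], [-0.001, 0.0, -1.0]]
ft_force: [-0.9, -0.6, -0.1]
width: 0.375
r 0.19765531166928804 phi 25.46469904114385 toolphi 9.762713896267622 [-0.9 -0.6 -0.1]
mark n 10 phi -44.29795099056344
[[275.0, 143.0, 92.0, -42.4, 84.0], [276.0, 143.0, 94.4, -43.9, 133.0], [274.0, 144.0, 87.0, -42.3, 77.0], [275.0, 144.0, 89.4, -43.9, 134.0], [276.0, 144.0, 91.9, -45.4, 38.0], [273.0, 145.0, 82.0, -42.3, 119.0], [274.0, 145.0, 84.5, -44.0, 133.0], [272.0, 146.0, 77.1, -42.2, 115.0], [273.0, 146.0, 79.5, -44.0, 133.0], [282.0, 153.0, 92.8, -69.0, 38.0]]
[308.2 176. ] [ 0.57496872 -0.14137139  0.248     ]
pivot [ 0.59305539 -0.09088666  0.225     ]
(array([1.249, 2.402, 0.003]), np.float64(0.0034203868916430715)) 0.2890273220922825
```

View pics/top9.png

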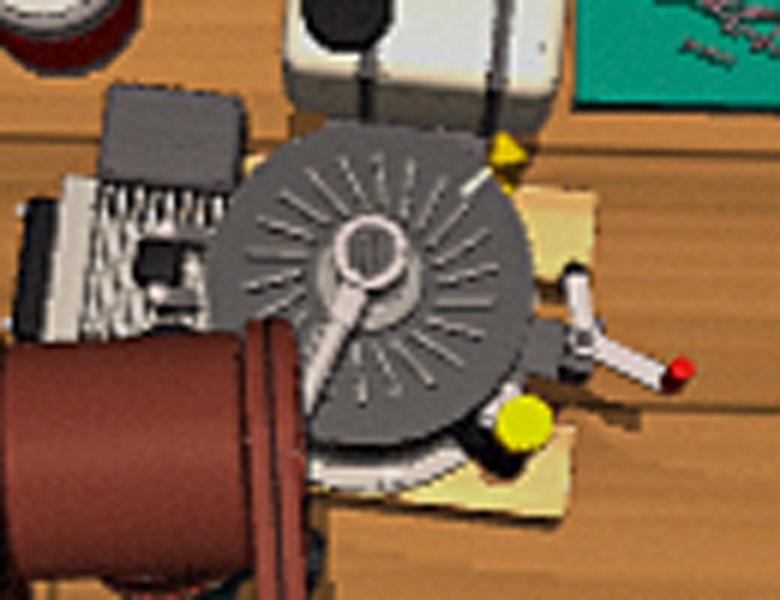

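The flywheel stayed put. Moving to the brake post with the jaws shut.

```bash
python3 -m jog '[[0.2,0.4,0,0,0,0,0],[0.4,0.8,0,0,0,0,0]]' && python3 -m jog '[[0.2,0.4,0,0,0,0,0],[0.4,0.8,0,0,0,0,0]]' && python3 -m jog '[[0.2,0.4,0,0,0,0,0],[0.45,0.8,0,0,0,0,0],[0.45,0.8,0,0,0,0,0]]'  && python3 -m jog '[[0,0,0.4,0,0,0,0],[0,0,0.8,0,0,0,0],[0,0,0.8,0,0,0,0]]'
python3 - <<'E'
from h import *
print(rel([.530,-.142,.222],80),env.read_state()['width'])
for n in ("side","top"):
    im=env.get_image(n)[:,:,::-1]; 
    b=(180,60,320,200) if n=="side" else (220,115,350,235)
    cv2.imwrite(f"pics/{n}10.png",cv2.resize(im[b[1]:b[3],b[0]:b[2]],None,fx=4,fy=4,interpolation=cv2.INTER_CUBIC))
E
```

```text
t: 12.1
eef_pos: [0.4743, 0.0299, 0.4008]
eef_rot: [[0.986, -0.169, -0.0], [-0.169, -0.986, 0.0], [-0.0, -0.0, -1.0]]
ft_force: [0.9, 0.0, -0.2]
width: 0.001
t: 12.35
eef_pos: [0.5003, -0.0565, 0.4007]
eef_rot: [[0.985, -0.171, -0.0], [-0.171, -0.985, 0.0], [-0.001, -0.0, -1.0]]
ft_force: [0.8, 0.1, 1.0]
width: 0.002
t: 12.72
eef_pos: [0.5312, -0.1442, 0.3994]
eef_rot: [[0.985, -0.174, -0.003], [-0.174, -0.985, 0.001], [-0.003, -0.0, -1.0]]
ft_force: [0.4, 0.4, 0.1]
width: 0.001
t: 13.1
eef_pos: [0.529, -0.1399, 0.3174]
eef_rot: [[0.986, -0.169, -0.007], [-0.169, -0.986, 0.003], [-0.008, -0.002, -1.0]]
ft_force: [0.2, 1.3, 0.0]
width: -0.002
(array([0.021, 0.021, 0.954]), np.float64(0.0058871672841904555)) -0.0023934094507203725
```

View pics/side10.png

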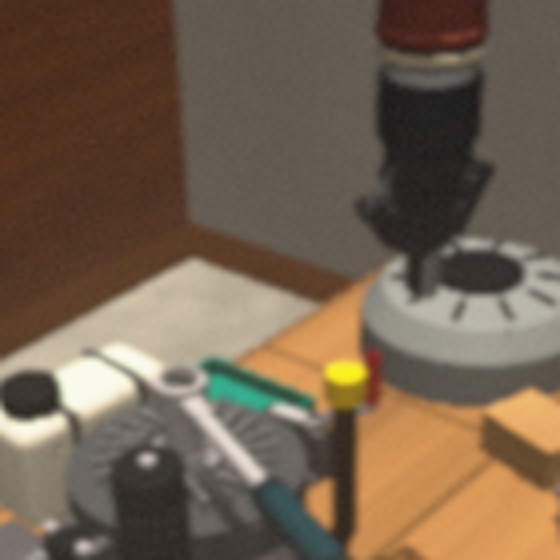

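View pics/top10.png

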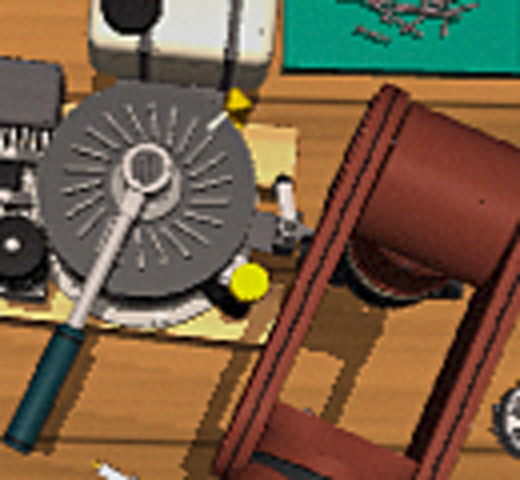

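```bash
python3 -m jog '[[0,0.02,0.4,0,0,0,0],[0,0.02,0.8,0,0,0,0],[0,0.02,0.93,0,0,0,0],[0,0.02,0.93,0,0,0,0]]' && python3 -m jog '[[0.1,0,0,0,0,0,0],[0.2,0,0,0,0,0,0],[0.3,0,0,0,0,0,0],[0.36,0,0,0,0,0,0],[0.36,0,0,0,0,0,0]]'
```

```text
t: 13.7
eef_pos: [0.5313, -0.1436, 0.2295]
eef_rot: [[0.986, -0.168, 0.001], [-0.168, -0.986, -0.0], [0.001, 0.0, -1.0]]
ft_force: [1.1, -0.2, 0.6]
width: 0.002
t: 14.32
eef_pos: [0.5667, -0.1517, 0.2293]
eef_rot: [[0.986, -0.169, -0.0], [-0.169, -0.986, -0.003], [0.0, 0.003, -1.0]]
ft_force: [-4.3, -5.9, 3.5]
width: -0.003
```

Run:
```python
from h import *
for n in ("side","top"):
    im=env.get_image(n)[:,:,::-1]; 
    cv2.imwrite(f"pics/raw{n}11.png",im)
    b=(230,100,310,190) if n=="side" else (220,115,350,235)
    k=6 if n=="side" else 4
    cv2.imwrite(f"pics/{n}11.png",cv2.resize(im[b[1]:b[3],b[0]:b[2]],None,fx=k,fy=k,interpolation=cv2.INTER_CUBIC))
```

```text
(no output)
```

View pics/side11.png

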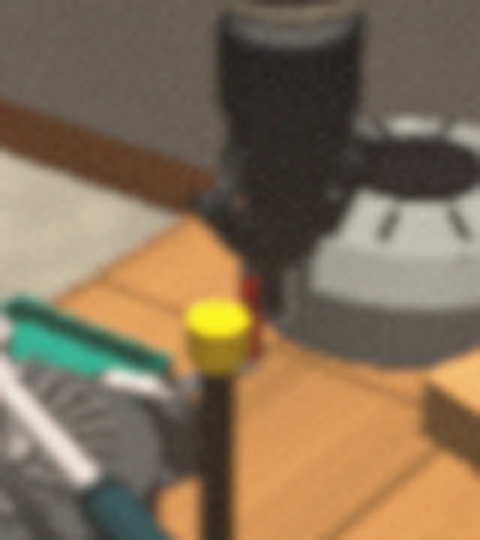

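View pics/top11.png

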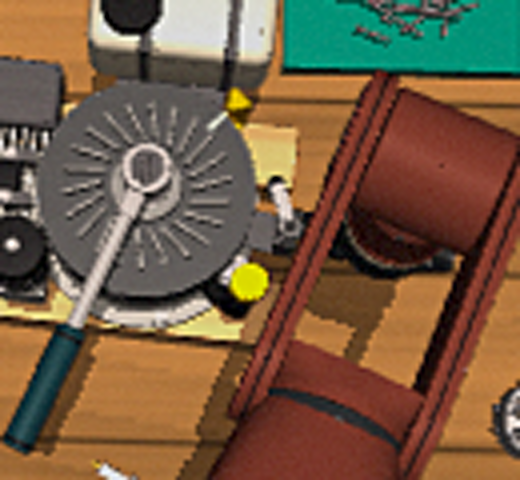

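The finger catches the post with its corner. I'll back off, shift 11 mm to +y and push again.

```bash
python3 -m jog '[[-0.15,0.02,0,0,0,0,0],[-0.25,0,0,0,0,0,0],[-0.25,-0.12,0.05,0,0,0,0],[-0.25,-0.12,0.05,0,0,0,0],[-0.15,-0.12,0.05,0,0,0,0],[-0.05,-0.12,0.05,0,0,0,0],[0,-0.12,0.05,0,0,0,0],[0,-0.12,0.05,0,0,0,0]]'; python3 -m jog '[[0.04,0,0,0,0,0,0],[0.08,0,0,0,0,0,0],[0.08,0,0,0,0,0,0]]';python3 -m jog '[[0.04,0,0,0,0,0,0],[0.04,0,0,0,0,0,0]]'
```

```text
t: 15.42
eef_pos: [0.5687, -0.1381, 0.2231]
eef_rot: [[0.986, -0.169, -0.0], [-0.169, -0.986, 0.0], [-0.0, -0.0, -1.0]]
ft_force: [0.1, -0.0, -0.4]
width: 0.006
t: 15.8
eef_pos: [0.5758, -0.1396, 0.2231]
eef_rot: [[0.986, -0.169, -0.001], [-0.169, -0.986, -0.0], [-0.001, 0.001, -1.0]]
ft_force: [-2.6, -1.0, 0.4]
width: 0.001
t: 16.05
eef_pos: [0.5799, -0.14, 0.2231]
eef_rot: [[0.986, -0.169, -0.0], [-0.169, -0.986, -0.0], [-0.0, 0.0, -1.0]]
ft_force: [-3.2, -2.2, 0.2]
width: -0.001
```

```bash
for i in 1; do python3 -m jog '[[0.04,0,0,0,0,0,0],[0.04,0,0,0,0,0,0]]'; done | grep -E "pos|force"; python3 -m jog '[[0.04,0,0,0,0,0,0],[0.04,0,0,0,0,0,0]]' | grep -E "pos|force"
```

```text
eef_pos: [0.5833, -0.1406, 0.2231]
ft_force: [-6.1, -1.6, 1.8]
eef_pos: [0.5841, -0.1409, 0.223]
ft_force: [-20.7, 0.1, 8.4]
```

```bash
python3 -m jog '[[0.01,0,0,0,0,0,0],[0.01,0,0,0,0,0,0],[0.01,0,0,0,0,0,0]]' | grep -E "pos|force"; python3 -m jog '[[-0.1,0,0,0,0,0,0],[-0.4,0,0,0,0,0,0],[-0.4,0,-0.3,0,0,0,0],[-0.4,0,-0.7,0,0,0,0],[-0.4,0,-1,0,0,0,0],[-0.4,0,-1,0,0,0,0]]' && python3 -m jog '[[-0.4,0.2,-0.5,0,0,0,0],[-0.8,0.6,-0.9,0,0,0,0],[-0.9,1,-1,0,0,0,0],[-0.9,1,-1,0,0,0,0]]' && python3 -m jog '[[-0.4,0.4,0,0,0,0,0],[-0.8,0.8,0,0,0,0,0],[-0.8,0.8,0,0,0,0,0]]'; python3 look.py 12; python3 pz.py 12
```

```text
eef_pos: [0.5842, -0.1409, 0.223]
ft_force: [-24.0, 0.4, 10.6]
t: 17.68
eef_pos: [0.5516, -0.1346, 0.3269]
eef_rot: [[0.986, -0.168, 0.008], [-0.168, -0.986, -0.002], [0.008, 0.0, -1.0]]
ft_force: [-0.0, 0.3, -1.7]
width: 0.002
t: 18.18
eef_pos: [0.4434, -0.2202, 0.4238]
eef_rot: [[0.985, -0.172, 0.002], [-0.172, -0.985, -0.002], [0.003, 0.001, -1.0]]
ft_force: [-0.2, -0.0, -0.9]
width: 0.001
t: 18.55
eef_pos: [0.3501, -0.2845, 0.4215]
eef_rot: [[0.985, -0.172, -0.001], [-0.172, -0.985, 0.001], [-0.001, -0.001, -1.0]]
ft_force: [0.2, 0.1, -0.3]
width: -0.001
r 0.419426438105328 phi -48.77463135361597 toolphi 9.930018844798962 [ 0.2  0.1 -0.3]
mark n 15 phi -46.182792234514345
[[275.0, 143.0, 92.0, -42.4, 108.0], [276.0, 143.0, 94.4, -43.9, 150.0], [274.0, 144.0, 87.0, -42.3, 106.0], [275.0, 144.0, 89.4, -43.9, 155.0], [276.0, 144.0, 91.9, -45.4, 85.0], [273.0, 145.0, 82.0, -42.3, 105.0], [274.0, 145.0, 84.5, -44.0, 148.0], [275.0, 145.0, 87.0, -45.6, 79.0], [272.0, 146.0, 77.1, -42.2, 136.0], [273.0, 146.0, 79.5, -44.0, 144.0], [273.0, 147.0, 77.1, -45.9, 39.0], [280.0, 149.0, 92.5, -59.3, 41.0], [281.0, 151.0, 92.3, -64.2, 42.0], [282.0, 153.0, 92.8, -69.0, 38.0], [282.0, 154.0, 91.6, -71.1, 43.0]]
```

View pics/top12.png

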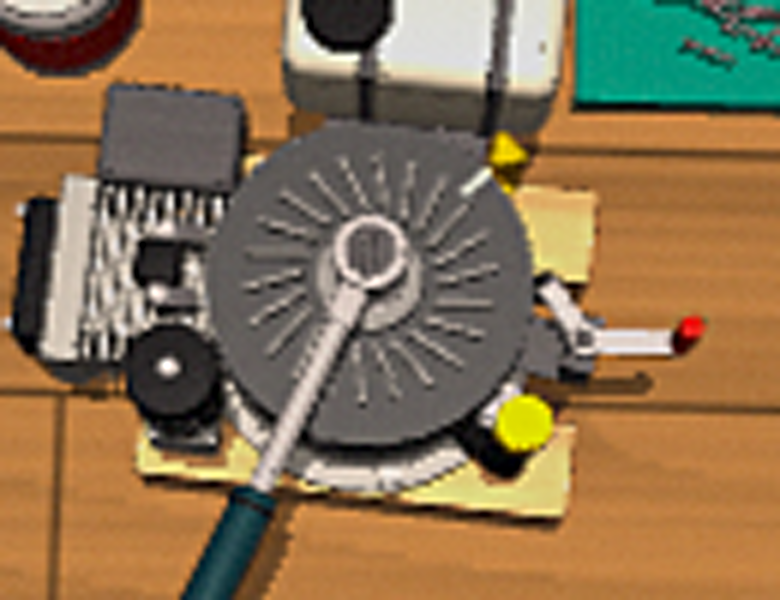

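View pics/pz12.png

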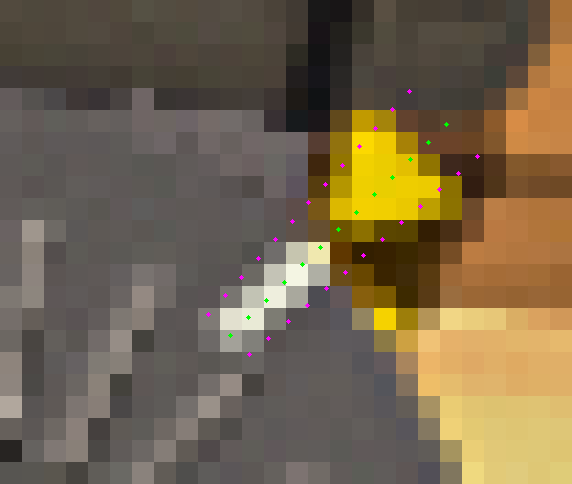

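The brake pad end now sits on the rim at (545,285), the post has swung to (690,330), and the mark is still at the pointer tip. The robot is clear.

```bash
python3 -c "
from cell import env
print(env.hand_in())"
```

```text
the job is handed in; nothing more can be done
None
```

The white mark now stands at the tip of the yellow pointer, the brake is fully over, and I've handed the job in at about 18.6 s of the 67 s allowed.

- **Turning the flywheel:** I straddled the wrench grip with the fingers and made two forward swings. The last one I did in small steps, checking the camera between them.
- **Braking:** I pushed the red post with the shut fingers until it stopped. The first push caught the post on the finger's corner, so I backed off and shifted 11 mm. The post then moved at about 4 N and stopped hard at about 24 N.

**Last checks:**
- **Mark:** With the arm withdrawn, the mark is within about 0.5° of the pointer's radial line (both near −43.7°). It did not move during braking. The top camera resolves only about 2° per pixel, so 1° or so of error is possible.
- **Automatic reading:** The script's last mark angle, −46.2°, disagrees because it picked up a few bright rim pixels elsewhere. The mark's own pixels agree with the pointer.
- **Brake:** The top view shows the pad against the rim.
- **Not checked:** I made no separate before-and-after comparison of the other things on the bench, but no move went near them.

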